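# Put the model van away in the empty drawer

### The job

Three clear parts drawers stand open on the model maker's bench and two of them already hold a model. Take the yellow van from the sloping stand, set it down gently on its wheels, lengthwise, in the drawer that is empty, let go of it, and then push that drawer fully shut. Leave the other two drawers open as they are, and do not disturb the models in them or the paint jar and the model house on the bench.

Things in the scene. Friction and masses are not known exactly. Their poses are not given: they have to be found in the camera images.
- van: loose yellow model van; same body as van_center, origin on its underside, axes as given there
- van_center (a point): centre of the yellow model van, rigid, about 0.2 kg: 110 mm long (its y; beyond y = 25 mm a bonnet, 30 mm high), 44 mm wide (its x, flat parallel sides), 50 mm high (its z, up through the roof). Wheels do not turn and reach 25 mm below this point. It lies across the stand's slope: its z is square to the slope, 32 degrees from vertical, its -x side downhill against two stubs
- stand: fixed plywood stand, 170 mm wide (its y), 140 mm deep (its x), about 120 mm high; origin under its middle, on the table. On top a plate inclined 0.56 rad (32 deg), low edge towards its -x, which faces away from the robot or to the drawers. Two stubs 14 mm high at the van's lower side, 62 mm apart, leave a gap for a finger; the plate ends 16 mm further down
- unit: low black drawer cabinet, fixed, 200 mm deep (x), 384 mm wide (y), 80 mm high; origin centre of its underside, front towards its -x (the robot). Holds three drawers side by side at y = +124 mm (a), 0 (b), -124 mm (c), 4 mm floor and walls
- drawer_a (a joint): how far the left, seen from the robot (unit's +y) drawer is pulled out, m: 0 shut, 0.17 at most, starts 0.135 to 0.160; it slides along the unit's x and grows towards the robot; about 1.5 N of friction, stays where it is left
- drawer_a_bed (a point): point on the floor of the left, seen from the robot (unit's +y) drawer, on its centre line, 67 mm behind the inner face of its front: middle of the part that is open to above. Moves with the drawer; axes as the unit's (x into the cabinet, z up). Inside the drawer is 110 mm wide and 176 mm long; side walls rise 26 mm, the front 58 mm above this point
- drawer_a_pull (a point): middle of the front face of the grey pull of the left, seen from the robot (unit's +y) drawer, 36 mm above the table at the same height as the pull's middle: a bar 60 mm wide, 12 mm high, standing 20 mm out from the front panel (5 mm thick)
- drawer_b (a joint): how far the middle drawer is pulled out, m: 0 shut, 0.17 at most, starts 0.135 to 0.160; it slides along the unit's x and grows towards the robot; about 1.5 N of friction, stays where it is left
- drawer_b_bed (a point): point on the floor of the middle drawer, on its centre line, 67 mm behind the inner face of its front: middle of the part that is open to above. Moves with the drawer; axes as the unit's (x into the cabinet, z up). Inside the drawer is 110 mm wide and 176 mm long; side walls rise 26 mm, the front 58 mm above this point
- drawer_b_pull (a point): middle of the front face of the grey pull of the middle drawer, 36 mm above the table at the same height as the pull's middle: a bar 60 mm wide, 12 mm high, standing 20 mm out from the front panel (5 mm thick)
- drawer_c (a joint): how far the right, seen from the robot (unit's -y) drawer is pulled out, m: 0 shut, 0.17 at most, starts 0.135 to 0.160; it slides along the unit's x and grows towards the robot; about 1.5 N of friction, stays where it is left
- drawer_c_bed (a point): point on the floor of the right, seen from the robot (unit's -y) drawer, on its centre line, 67 mm behind the inner face of its front: middle of the part that is open to above. Moves with the drawer; axes as the unit's (x into the cabinet, z up). Inside the drawer is 110 mm wide and 176 mm long; side walls rise 26 mm, the front 58 mm above this point
- drawer_c_pull (a point): middle of the front face of the grey pull of the right, seen from the robot (unit's -y) drawer, 36 mm above the table at the same height as the pull's middle: a bar 60 mm wide, 12 mm high, standing 20 mm out from the front panel (5 mm thick)
- boat_center (a point): centre of a red and white model boat 85 x 38 x 51 mm, in one of the drawers; leave it. Drawer contents change places from start to start
- loco_center (a point): centre of a green and black model locomotive 92 x 40 x 54 mm, in another drawer; leave it
- paint_jar_center (a point): bystander: paint jar with blue cap, 48 mm across, 60 mm high; point on its axis, half-way up
- house_center (a point): bystander: blue model house with red roof, 90 x 90 x 95 mm; point on its axis, 30 mm above the table
Not all that is in view belongs to the job. Leave any pink look-alike of the part that bears loco_center alone. There is more than one size of the van; the job needs the smaller.

How it is judged:
By the outcome, as a careful person would: the job done as asked, in the order asked, and still so for the second after the job is handed in, with the robot touching nothing.
It also fails if it takes over 58 s, if anything falls off the work surface, if the arm or the gripper's body presses on something with over 40 N, if the wrist force passes 120 N, or if a joint passes its speed limit or range.

### The arm

A 7-joint arm with a two-finger parallel gripper is mounted at the origin on the work surface. World frame = base frame: x ahead of the robot, y to its left, z up, the work surface at z = 0. Lengths are in m, angles in rad, forces in N, time in s.
With the tool pointing down it reaches from about 0.4 to 0.85 m from the base axis. Payload 4.5 kg.
Tool frame: the origin (TCP) lies midway between the tips of the shut fingers; the grasp point (between the pads) lies 19 mm behind it; z points along the fingers, y is the direction in which the jaws open and shut (so a half turn about z gives the same grasp; the last joint's range is limited). The gripper opens to 85 mm and grips with 20 to 120 N. Pads are 22 mm wide; open, the fingers measure 114 mm over their backs; the gripper's body (76 mm by 85 mm) begins 54 mm behind the grasp point. The pads swing forward as they close: fully open they stand 13 mm farther back than shut.
Start: joints at [1.211, 0.689, -0.195, 1.565, 0.157, 0.902, -0.215], TCP at [0.24, -0.577, 0.231] pointing down, gripper open.
Joint ranges: [-3.01, 3.01], [-0.46, 2.08], [-1.47, 1.51], [0.13, 2.56], [-1, 4.14], [0.04, 2.09], [-2.66, 2.66]. Speed limits (rad/s): [2.57, 2.57, 3.14, 3.14, 3.14, 3.14, 3.14].

### API

Orientations are given as a 3x3 rotation matrix whose columns are the frame's x, y, z axes.
In Python, from rig import telemetry, imaging, manip gives the robot as it stands.
- The arm moves only by the shell command python3 -m jog 'ROWS' [FORCE]. ROWS is text: rows parted by semicolons, each of 7 numbers parted by spaces: the turn, a rotation vector about the tool's x, y, z in rad, then the shift along the tool's x, y, z in cm, then the closure, from -1 (fully open) to 1 (shut), so that 0 is half open. A call has 1 to 8 rows; each row is the pose to reach, as a shift and turn from the pose commanded when the call began, along the tool's axes at that moment; what a row does not reach only later rows make up. A row lasts 1/8 s, in which the tool goes at most 62.5 mm and 10.7 degrees, less where a joint would pass 70% of its speed; a pose out of reach is approached as far as the arm can. A call with a gripper value outside its range is refused whole. The fingers move at their own pace and stop on an object; FORCE is the grip in N (left out, the last holds). Time passes only in rows, so rows that repeat a pose let the fingers close. It gives the time, the measured TCP pose, the force and the opening at its end, in the units of the state.
- telemetry.get_state(): the state, without advancing time (a new reading comes with each control period).
- imaging.camera(name): name is "side" or "top" or "wrist"; returns a dict with "img" (400x640x3 uint8, red, green, blue), "range_z" (400x640 float32, m along the optical axis (not along the pixel's ray), 0 where there is no reading), "K" (3x3 intrinsics, pixels), "R" (3x3) and "t" (3): a world point X has camera coordinates R X + t. Camera axes: x right, y down, z forward; pixel columns grow to the right and rows downward; lengths in m; the calibration is good to about 2 mm. A picture is of the moment at which its call begins.
- manip.close_job(): hands the job in, once; it reports no verdict.
The state is a dict: "clock": time; "q": joint angles; "joint_vel": joint speeds; "effort": joint torques, N m; "position": TCP position; "tcp_rot": TCP orientation; "wrist_force": force on the tool from outside, world axes, zero at the start; "moment": the same for the moment, N m; "finger_gap": finger opening in m.
Only numpy, scipy, OpenCV 4.12 (cv2) and the standard library are available. Lean on these libraries where they do the work, as an engineer would, in place of code of your own. Each camera call takes 0.05 s, during which the arm holds its last target.

## Working session

There is one attempt and no reset: what is moved stays moved. The work goes in short steps, Python scripts to look and compute and a shell command to move; the robot and the scene stay as the last step left them, time stands still between calls to the robot, and variables do not carry over. Pictures are saved under pics/ and viewed, and the job is handed in when it is done.

```bash
ls; mkdir -p pics; python3 - <<'E'
from rig import telemetry, imaging
import cv2, numpy as np
s=telemetry.get_state()
for k,v in s.items(): print(k,np.round(v,3).tolist())
for n in ["side","top","wrist"]:
    c=imaging.camera(n)
    cv2.imwrite(f"pics/{n}0.png",c["img"][:,:,::-1])
    np.savez(f"{n}0.npz",**c)
    print(n,c["K"].round(1).tolist(),c["R"].round(3).tolist(),c["t"].round(3).tolist())
E
```

```text
pics
clock 0.0
q [1.211, 0.69, -0.195, 1.566, 0.157, 0.902, -0.215]
joint_vel [0.001, -0.001, -0.001, 0.001, -0.001, 0.001, 0.0]
effort [0.0, -53.961, -1.266, -15.854, 0.009, 0.009, 0.0]
position [0.24, -0.577, 0.23]
tcp_rot [[0.923, 0.384, -0.001], [0.384, -0.923, 0.002], [-0.0, -0.002, -1.0]]
wrist_force [-0.257, -0.431, 0.124]
moment [0.011, 0.008, -0.006]
finger_gap 0.085
side [[456.0, 0.0, 320.4], [0.0, 456.0, 207.7], [0.0, 0.0, 1.0]] [[-0.785, -0.619, 0.021], [-0.425, 0.514, -0.745], [0.451, -0.593, -0.667]] [0.423, 0.269, 1.19]
top [[445.5, 0.0, 320.5], [0.0, 445.5, 197.3], [0.0, 0.0, 1.0]] [[0.01, -1.0, 0.005], [-0.988, -0.01, -0.156], [0.156, -0.004, -0.988]] [0.064, 0.494, 1.183]
wrist [[305.1, 0.0, 315.4], [0.0, 305.1, 200.4], [0.0, 0.0, 1.0]] [[0.384, -0.923, -0.001], [-0.875, -0.365, 0.318], [-0.294, -0.121, -0.948]] [-0.624, -0.042, 0.379]
```

View pics/top0.png

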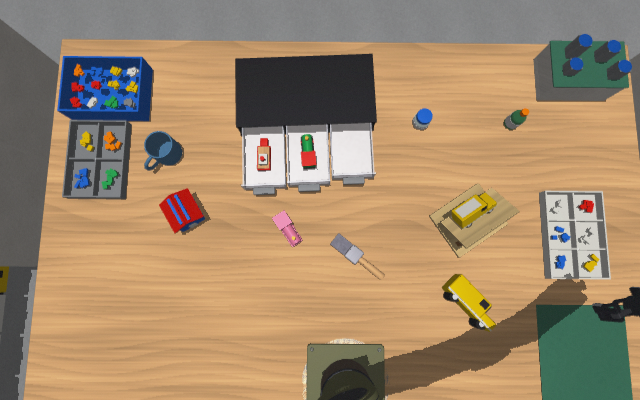

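View pics/side0.png

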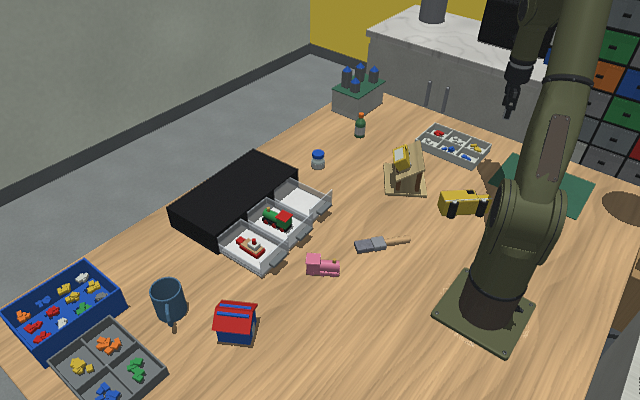

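View pics/wrist0.png

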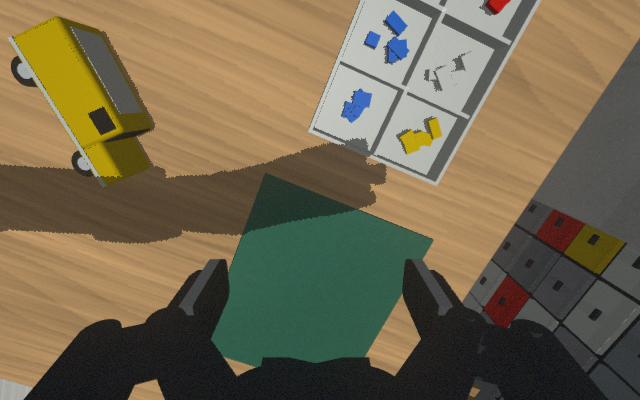

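The empty drawer is the right one, c, at about (352,150) in the top view. The boat is at (264,155) and the loco at (307,150). The small van is on the stand at (472,210), and the larger van stands on the table at (468,300) as a decoy. Next I zoom in.

```bash
python3 - <<'E'
import cv2,numpy as np
a=cv2.imread("pics/top0.png")
cv2.imwrite("pics/top_van.png",cv2.resize(a[175:265,420:530],None,fx=6,fy=6,interpolation=cv2.INTER_CUBIC))
cv2.imwrite("pics/top_dr.png",cv2.resize(a[45:200,225:385],None,fx=3.8,fy=3.8,interpolation=cv2.INTER_CUBIC))
b=cv2.imread("pics/side0.png")
cv2.imwrite("pics/side_van.png",cv2.resize(b[130:205,370:450],None,fx=7,fy=7,interpolation=cv2.INTER_CUBIC))
E
```

```text
(no output)
```

View pics/top_van.png

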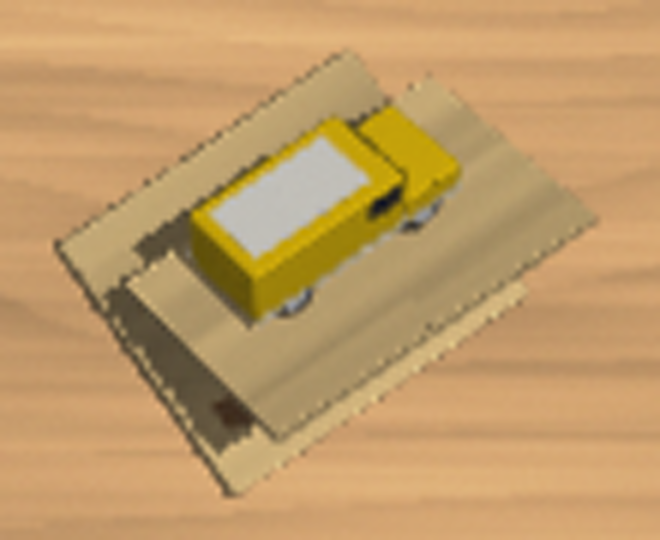

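View pics/top_dr.png

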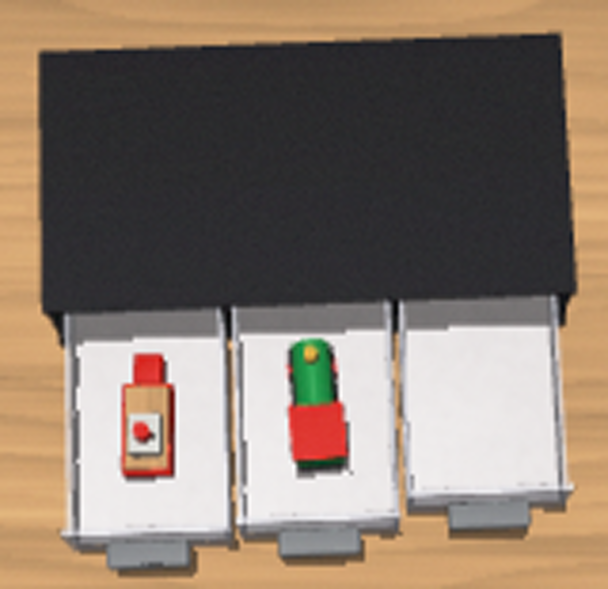

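View pics/side_van.png

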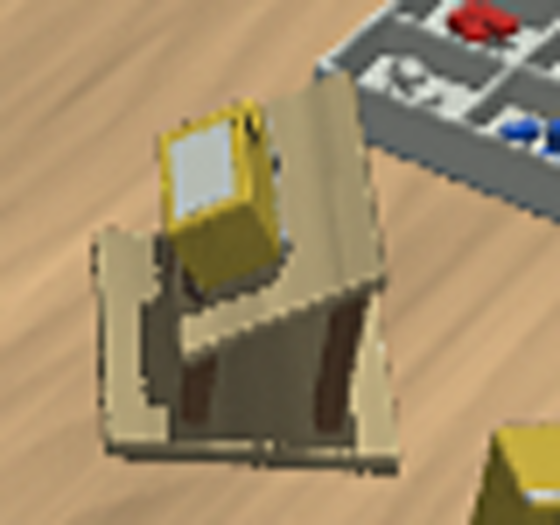

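```bash
cat > h.py <<'E'
import numpy as np,cv2
def load(n): return dict(np.load(n))
def cloud(c):
    v,u=np.mgrid[0:400,0:640]; z=c["range_z"].astype(float)
    P=np.stack([(u-c["K"][0,2])/c["K"][0,0]*z,(v-c["K"][1,2])/c["K"][1,1]*z,z],-1)
    return (P-c["t"])@c["R"]
def ray(c,u,v,z):
    d=c["R"].T@np.array([(u-c["K"][0,2])/c["K"][0,0],(v-c["K"][1,2])/c["K"][1,1],1]); o=-c["R"].T@c["t"]
    return o+d*(z-o[2])/d[2]
def rayplane(c,u,v,n,p0):
    d=c["R"].T@np.array([(u-c["K"][0,2])/c["K"][0,0],(v-c["K"][1,2])/c["K"][1,1],1]); o=-c["R"].T@c["t"]
    return o+d*(n@(p0-o))/(n@d)
def plane(P):
    m=np.median(P,0)
    for _ in range(5):
        n=np.linalg.svd(P-m,full_matrices=False)[2][2]; r=np.abs((P-m)@n); P=P[r<max(2.5*np.median(r),.0015)]; m=P.mean(0)
    return (n if n[2]>0 else -n),m,len(P)
def proj(c,X):
    p=c["R"]@X+c["t"]; return (c["K"]@p/p[2])[:2]
E
python3 - <<'E'
from h import *
c=load("top0.npz"); P=cloud(c); hsv=cv2.cvtColor(c["img"],cv2.COLOR_RGB2HSV)
roi=np.zeros((400,640),bool); roi[185:240,445:505]=1
van=roi&((hsv[...,1]>150)&(hsv[...,0]>18)&(hsv[...,0]<35))
wh=roi&(hsv[...,1]<40)&(hsv[...,2]>150)
print(van.sum(),wh.sum())
Q=P[wh]; Q=Q[Q[:,2]>.1]; n,m,k=plane(Q); print("white",n,m,k,np.degrees(np.arccos(n[2])),np.degrees(np.arctan2(n[1],n[0])))
# plate region: lower part of plate in crop (x 300..500,y 300..400)/6
pl=np.zeros((400,640),bool); cv2.fillPoly(M:=np.zeros((400,640),np.uint8),[np.array([[472,236],[514,213],[500,203],[465,228]])],1)
n2,m2,k2=plane(P[M>0]); print("plate",n2,m2,k2,np.degrees(np.arccos(n2[2])),np.degrees(np.arctan2(n2[1],n2[0])))
for nm,cc in (("table",(600,160,)),): pass
for (u,v) in [(200,250),(400,250),(300,360-20),(420,330)]: print("table",P[v,u])
# refined horizontally: van points on top-plane
n=n2; d=(P-m2)@n
top=roi&van&(abs((P-m)@n)<.004)|wh&(abs((P-m)@n)<.004)
print("plane roof-plate dist",(m-m2)@n)
E
```

```text
595 229
white [0.44934438 0.29649039 0.84272361] [ 0.45639901 -0.30326006  0.12860209] 190 32.57114670858196 33.417980226376436
plate [-0.86302399 -0.49750968  0.08759968] [ 0.42968137 -0.36389662  0.11014743] 648 84.97446634002367 -150.03772943313373
table [0.3478186  0.40078355 0.00390528]
table [ 0.3534633  -0.1534777   0.00100034]
table [0.10996759 0.12027141 0.00091908]
table [ 0.13873341 -0.2040738  -0.00063112]
plane roof-plate dist -0.051608613229333467
```

```bash
python3 - <<'E'
from h import *
c=load("top0.npz"); P=cloud(c); hsv=cv2.cvtColor(c["img"],cv2.COLOR_RGB2HSV)
# plate plane refit with ransac over narrow patch
M=np.zeros((400,640),np.uint8); cv2.fillPoly(M,[np.array([[470,242],[512,214],[502,205],[462,233]])],1)
Q=P[M>0]; rng=np.random.default_rng(0);best=0
for _ in range(500):
    a=Q[rng.choice(len(Q),3,False)]; n=np.cross(a[1]-a[0],a[2]-a[0]); n/=np.linalg.norm(n)+1e-12
    i=abs((Q-a[0])@n)<.003
    if i.sum()>best and abs(n[2])>.7: best=i.sum();B=i
n2,m2,k2=plane(Q[B]); print("plate",n2,m2,k2,len(Q),np.degrees(np.arccos(n2[2])),np.degrees(np.arctan2(n2[1],n2[0])))
roi=np.zeros((400,640),bool); roi[185:240,445:505]=1
wh=roi&(hsv[...,1]<40)&(hsv[...,2]>150)
wh=wh&(P[...,2]>.1)
n,m,k=plane(P[wh]); print("roof dist",(m-m2)@n2)
# roof corners, crop px
cor=[(192,212),(262,266),(408,176),(332,118)]
T=.56
pts=[rayplane(c,(x+.5)/6-.5+420,(y+.5)/6-.5+175,n,m) for x,y in cor]
pts=np.array(pts);print(pts.round(4)); 
for i in range(4): print(np.linalg.norm(pts[i]-pts[(i+1)%4]).round(4))
lab=cv2.connectedComponentsWithStats(wh.astype(np.uint8))
print(lab[2])
i=1+np.argmax(lab[2][1:,4]); vv,uu=np.where(lab[1]==i)
W=np.array([rayplane(c,u,v,n,m) for u,v in zip(uu,vv)])
ey=pts[3]-pts[0]+pts[2]-pts[1]; ey/=np.linalg.norm(ey); ex=np.cross(ey,n)
q=np.c_[(W-m)@ex,(W-m)@ey]*1000
r=cv2.minAreaRect(q.astype(np.float32)); print(r); print("white c",m+(ex*r[0][0]+ey*r[0][1])/1000, "roofc",pts.mean(0), ey,ex)
h=np.arctan2(-ex[1],-ex[0]); print("yaw of downhill",np.degrees(np.arctan2(n[1],n[0])),np.degrees(h))
E
```

```text
plate [0.45738874 0.30826627 0.83412676] [ 0.41946005 -0.35856322  0.10745005] 562 671 33.474980482007574 33.9787863890844
roof dist 0.0515870437937316
[[ 0.4518 -0.2659  0.1179]
 [ 0.4266 -0.288   0.1391]
 [ 0.4649 -0.3502  0.1406]
 [ 0.4931 -0.3276  0.1176]]
0.0396
0.0731
0.0428
0.0742
[[     0      0    640    400 255771]
 [   456    198     25     20    228]
 [   468    225      1      1      1]]
((-0.2199878692626953, 1.0654735565185547), (28.226438522338867, 57.96878433227539), 1.0554052591323853)
white c [ 0.45713145 -0.30405695  0.12849191] roofc [ 0.45909451 -0.3079192   0.12880403] [ 0.54058023 -0.84125692  0.00773433] [-0.71124022 -0.45208434  0.53829091]
yaw of downhill 33.417980226376436 32.44119051265912
```

```bash
python3 - <<'E'
from h import *
c=load("top0.npz"); P=cloud(c); hsv=cv2.cvtColor(c["img"],cv2.COLOR_RGB2HSV)
for k in("top0","side0","wrist0"):
    cc=load(k+".npz"); print(k,(-cc["R"].T@cc["t"]).round(3))
m=(hsv[...,2]<70); roi=np.zeros_like(m); roi[50:130,230:380]=1; m&=roi
Q=P[m]; print(np.percentile(Q[:,2],[5,20,50,80,95]))
mt=m&(abs(P[...,2]-.08)<.006)
v,u=np.where(mt); X=np.array([ray(c,a,b,.08) for a,b in zip(u,v)])
r=cv2.minAreaRect((X[:,:2]*1000).astype(np.float32)); print("cab",r)
# drawer c: bed floor height profile along column
for uu in (352,):
  for vv in range(118,190,2): print(vv,P[vv,uu].round(4),c["img"][vv,uu])
E
```

```text
top0 [0.302 0.073 1.246]
side0 [-0.09   0.83   0.985]
wrist0 [ 0.315 -0.545  0.372]
[0.07643876 0.07831484 0.08030158 0.08223624 0.08407932]
cab ((784.9987182617188, 115.1496810913086), (200.3086395263672, 380.7346496582031), 2.889207601547241)
118 [ 0.7057 -0.0143  0.083 ] [46 44 49]
120 [0.3023 0.0733 1.2455] [45 46 49]
122 [ 0.695  -0.0145  0.0811] [50 49 52]
124 [ 0.7127 -0.0198  0.0108] [118 114 115]
126 [ 0.7061 -0.0196  0.0128] [119 116 116]
128 [ 0.701  -0.0198  0.0099] [117 114 114]
130 [ 0.6961 -0.0201  0.0065] [150 146 146]
132 [ 0.6904 -0.0201  0.0057] [231 228 228]
134 [ 0.6832 -0.0198  0.0095] [231 228 228]
136 [ 0.677  -0.0197  0.0107] [232 229 229]
138 [ 0.6713 -0.0198  0.0097] [232 229 229]
140 [ 0.666  -0.02    0.0074] [233 230 230]
142 [ 0.6601 -0.0199  0.0075] [235 232 232]
144 [ 0.6547 -0.0201  0.0055] [234 230 231]
146 [ 0.6474 -0.0197  0.0105] [234 231 231]
148 [ 0.6409 -0.0195  0.0128] [235 231 232]
150 [ 0.6354 -0.0196  0.0112] [236 232 232]
152 [ 0.63   -0.0197  0.0096] [236 233 233]
154 [ 0.6233 -0.0195  0.0125] [237 234 233]
156 [ 0.6181 -0.0197  0.0103] [236 233 232]
158 [ 0.6106 -0.0192  0.0167] [237 234 234]
160 [ 0.6064 -0.0197  0.01  ] [235 232 232]
162 [ 0.6016 -0.02    0.0056] [236 233 233]
164 [ 0.5945 -0.0196  0.0109] [235 232 232]
166 [ 0.5892 -0.0197  0.0091] [236 233 233]
168 [ 0.5837 -0.0198  0.0076] [236 233 233]
170 [ 0.5772 -0.0196  0.0106] [237 233 233]
172 [ 0.5721 -0.0198  0.0076] [235 232 232]
174 [ 0.553  -0.0151  0.0699] [231 230 233]
176 [ 0.5517 -0.0167  0.0496] [141 139 143]
178 [ 0.5481 -0.0174  0.0398] [136 137 141]
180 [ 0.5419 -0.0172  0.0426] [140 143 145]
182 [ 0.5364 -0.0172  0.0421] [140 141 144]
184 [ 0.5322 -0.0177  0.0349] [86 74 61]
186 [ 5.33e-01 -2.03e-02  1.00e-04] [125  98  70]
188 [ 0.5266 -0.02    0.0039] [189 148 103]
```

```bash
cat > t.py <<'E'
from h import *
from rig import telemetry
from scipy.spatial.transform import Rotation as Ro
def go(R,p):
    s=telemetry.get_state(); R0=np.array(s["tcp_rot"]);p0=np.array(s["position"])
    w=Ro.from_matrix(R0.T@R).as_rotvec(); d=R0.T@(p-p0)*100
    print("clock",s["clock"],"pos",p0.round(4),"q",np.round(s["q"],2),"F",np.round(s["wrist_force"],1),"gap",s["finger_gap"])
    print("rot",w.round(4),"cm",d.round(2),"deg",np.degrees(np.linalg.norm(w)).round(1))
def slopeR(phi=33,t=32):
    f,t=np.radians([phi,t]); n=np.array([np.cos(f)*np.sin(t),np.sin(f)*np.sin(t),np.cos(t)])
    y=np.array([np.cos(f)*np.cos(t),np.sin(f)*np.cos(t),-np.sin(t)]); z=-n
    return np.c_[np.cross(y,z),y,z],n
E
python3 - <<'E'
from t import *
R,n=slopeR(); go(R,np.array([.4466,-.3222,.100])+.11*n)
E
```

```text
clock 0.15 pos [ 0.2396 -0.5767  0.2307] q [ 1.21  0.69 -0.19  1.57  0.16  0.9  -0.22] F [-0.9  0.7 -0.8] gap 0.08547733450026754
rot [ 0.4053 -0.4891 -1.7015] cm [ 34.61 -16.61   3.76] deg 104.1
```

```bash
python3 -m jog '0.4053 -0.4891 -1.7015 34.6 -16.6 0 -1;0.4053 -0.4891 -1.7015 34.6 -16.6 0 -1;0.4053 -0.4891 -1.7015 34.6 -16.6 0 -1;0.4053 -0.4891 -1.7015 34.6 -16.6 0 -1;0.4053 -0.4891 -1.7015 34.6 -16.6 0 -1;0.4053 -0.4891 -1.7015 34.6 -16.6 2 -1;0.4053 -0.4891 -1.7015 34.6 -16.6 3 -1;0.4053 -0.4891 -1.7015 34.6 -16.6 3.7 -1'
python3 - <<'E'
from t import *
R,n=slopeR(); go(R,np.array([.4466,-.3222,.100])+.11*n)
E
```

```text
clock: 1.15
position: [0.4967, -0.2891, 0.193]
tcp_rot: [[-0.281, 0.861, -0.424], [0.957, 0.218, -0.19], [-0.071, -0.459, -0.886]]
wrist_force: [-0.9, -0.2, -0.6]
finger_gap: 0.0854
clock 1.15 pos [ 0.4967 -0.2891  0.193 ] q [ 0.47  0.87 -0.4   1.46  0.57  1.35  0.14] F [-0.9 -0.2 -0.6] gap 0.08540232739532459
rot [ 0.0694 -0.0823 -0.2875] cm [-0.1  -0.15  0.05] deg 17.6
```

```bash
python3 -m jog '0.0694 -0.0823 -0.2875 -0.1 -0.15 0.05 -1;0.0694 -0.0823 -0.2875 -0.1 -0.15 0.05 -1;0.0694 -0.0823 -0.2875 -0.1 -0.15 0.05 -1'
python3 - <<'E'
from t import *
from rig import imaging
R,n=slopeR(); go(R,np.array([.4466,-.3222,.100])+.11*n)
for k in ("wrist","side"):
    c=imaging.camera(k); np.savez(k+"1.npz",**c); cv2.imwrite(f"pics/{k}1.png",c["img"][:,:,::-1])
E
```

```text
clock: 1.52
position: [0.4945, -0.2914, 0.1939]
tcp_rot: [[-0.538, 0.716, -0.445], [0.843, 0.455, -0.286], [-0.002, -0.529, -0.849]]
wrist_force: [0.5, -0.3, -0.1]
finger_gap: 0.0855
clock 1.525 pos [ 0.4945 -0.2914  0.1939] q [ 0.45  0.88 -0.44  1.48  0.67  1.4   0.34] F [ 0.5 -0.3 -0.1] gap 0.08548988291630198
rot [ 0.0012 -0.0025 -0.0082] cm [ 0.02  0.14 -0.01] deg 0.5
```

View pics/wrist1.png

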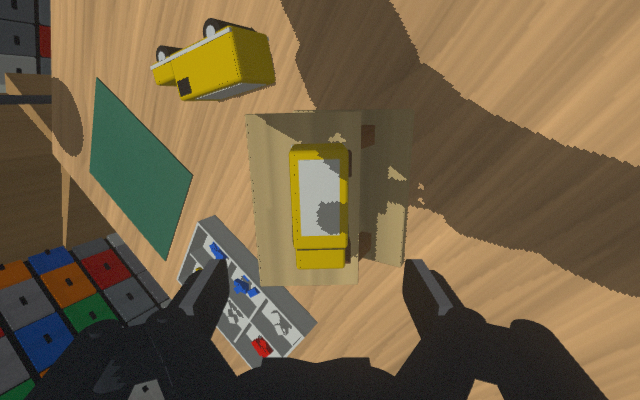

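```bash
python3 - <<'E'
from t import *
c=load("wrist1.npz"); P=cloud(c); hsv=cv2.cvtColor(c["img"],cv2.COLOR_RGB2HSV)
R,n=slopeR()
wh=np.zeros((400,640),bool); wh[165:200,303:335]=1
nn,m,k=plane(P[wh]); print("roof",nn,m,np.degrees(np.arccos(nn[2])),np.degrees(np.arctan2(nn[1],nn[0])))
pl=np.zeros((400,640),bool); pl[150:270,262:280]=1
n2,m2,k2=plane(P[pl]); print("plate",n2,np.degrees(np.arccos(n2[2])),np.degrees(np.arctan2(n2[1],n2[0])),"dist",(m-m2)@n2)
y=((hsv[...,0]>20)&(hsv[...,0]<34)&(hsv[...,1]>170)&(hsv[...,2]>90)); roi=np.zeros_like(y); roi[140:275,284:355]=1; y&=roi
v,u=np.where(y); print("yellow bbox",u.min(),u.max(),v.min(),v.max())
for vv in (155,180,210,235,255):
    r=np.where(y[vv])[0]; print(vv,r.min(),r.max())
hr=(m-m2)@n2
s=telemetry.get_state(); p0=np.array(s["position"]); Rt=np.array(s["tcp_rot"])
def loc(X): return (Rt.T@(X-p0)*1000).round(1)
for nm,(a,b) in dict(rl=(289.5,149),rr=(347.5,148),fl=(293,248),fr=(347.5,246)).items(): print(nm,loc(rayplane(c,a,b,nn,m)))
print("plate z in tool",loc(m2), "roof",loc(m))
mb=m-nn*.02
for nm,(a,b) in dict(bl=(297,269),br=(345,267)).items(): print(nm,loc(rayplane(c,a,b,nn,mb)))
E
python3 - <<'E'
import cv2
a=cv2.imread("pics/wrist1.png"); cv2.imwrite("pics/w1z.png",cv2.resize(a[100:300,230:430],None,fx=3,fy=3,interpolation=cv2.INTER_CUBIC))
E
```

```text
roof [-0.74036639 -0.4381336   0.50980051] [ 0.44999769 -0.292261    0.1278171 ] 59.34945748515572 -149.3838263982377
plate [-0.66607177 -0.36868995  0.64839503] 49.57929709970645 -151.03420637614929 dist -0.034462000638941316
yellow bbox 289 347 143 268
155 289 347
180 290 346
210 292 347
235 293 347
255 296 344
rl [  81.6    0.5 -131.8]
rr [ 8.480e+01  1.000e-01 -1.527e+02]
fl [  77.4    0.5 -130.4]
fr [  87.7    0.3 -150.4]
plate z in tool [-17.  -40.4 126.3] roof [24.5  3.8 76.2]
bl [ 237.7   18.4 -396.7]
br [-25.6  21.8  41. ]
```

View pics/w1z.png

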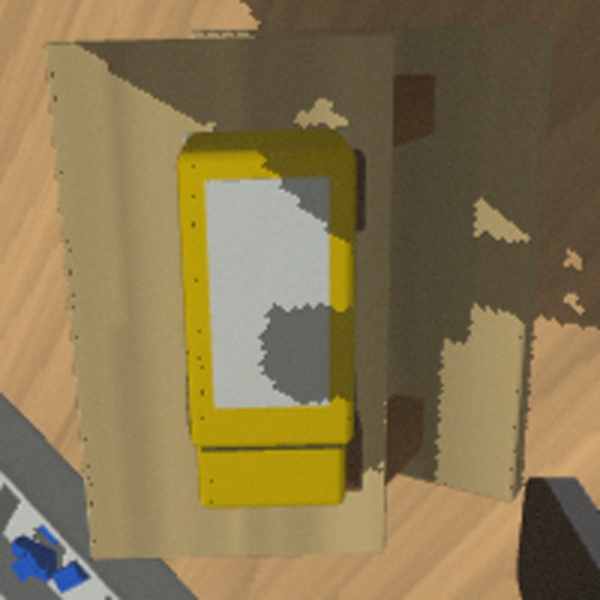

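```bash
python3 - <<'E'
from t import *
c=load("wrist1.npz"); P=cloud(c); R,n=slopeR()
s=telemetry.get_state(); p0=np.array(s["position"]); Rt=np.array(s["tcp_rot"])
def loc(X): return Rt.T@(X-p0)*1000
def reg(v0,v1,u0,u1):
    Q=P[v0:v1,u0:u1][c["range_z"][v0:v1,u0:u1]>0]; L=np.array([loc(x) for x in Q]); A=np.c_[L[:,:2],np.ones(len(L))]
    i=np.abs(L[:,2]-np.median(L[:,2]))<6
    k=np.linalg.lstsq(A[i],L[i,2],rcond=None)[0]; return k.round(3),len(L),i.sum(), np.median(L[:,2]).round(1)
print("roof z=ax+by+c",reg(165,230,303,333)); print("plate",reg(150,270,262,282))
def at(u,v,zt): return loc(rayplane(c,u,v,Rt[:,2],p0+Rt[:,2]*zt/1000)).round(1)
zr=76
for nm,(a,b) in dict(rl=(289.5,151),rr=(347.5,150),fl=(293.5,248),fr=(347.5,247),rtop=(318,144)).items(): print(nm,at(a,b,zr))
for nm,(a,b) in dict(bl=(297,268.5),br=(345,267.5)).items(): print(nm,at(a,b,zr+20))
for nm,(a,b) in dict(stub1a=(350,150),stub1b=(350,177),stub2a=(350,240),stub2b=(350,263)).items(): print(nm,at(a,b,zr+40))
E
```

```text
roof z=ax+by+c (array([1.200e-02, 6.000e-03, 7.722e+01]), 1938, np.int64(1938), np.float64(77.4))
plate (array([1.20000e-02, 2.00000e-03, 1.27804e+02]), 2390, np.int64(2390), np.float64(127.5))
rl [ 47.3 -17.1  76. ]
rr [48.2 24.2 76. ]
fl [-29.6 -15.7  76. ]
fr [-28.5  27.1  76. ]
rtop [52.4  3.2 76. ]
bl [-60.1 -14.5  96. ]
br [-59.  28.  96.]
stub1a [ 41.8  30.6 116. ]
stub1b [ 18.4  31.5 116. ]
stub2a [-41.8  33.9 116. ]
stub2b [-66.   34.9 116. ]
```

```bash
python3 -m jog '0 0 -0.03 -0.2 0.5 3 -1;0 0 -0.03 -0.2 0.5 6 -1;0 0 -0.03 -0.2 0.5 9 -1;0 0 -0.03 -0.2 0.5 11 -1;0 0 -0.03 -0.2 0.5 11.8 -1;0 0 -0.03 -0.2 0.5 11.8 -1'
python3 - <<'E'
from t import *
from rig import imaging
R,n=slopeR(); go(R,np.array([.4466,-.3222,.100]))
for k in ("wrist","side"):
    c=imaging.camera(k); np.savez(k+"2.npz",**c); cv2.imwrite(f"pics/{k}2.png",c["img"][:,:,::-1])
a=cv2.imread("pics/side2.png"); cv2.imwrite("pics/side2z.png",cv2.resize(a[100:220,340:480],None,fx=5,fy=5,interpolation=cv2.INTER_CUBIC))
E
```

```text
clock: 2.38
position: [0.4468, -0.3258, 0.0919]
tcp_rot: [[-0.558, 0.701, -0.444], [0.83, 0.479, -0.286], [0.012, -0.529, -0.849]]
wrist_force: [-0.5, 0.4, 0.2]
finger_gap: 0.0856
clock 2.375 pos [ 0.4468 -0.3258  0.0919] q [ 0.51  0.98 -0.4   1.64  0.78  1.17  0.26] F [-0.5  0.4  0.2] gap 0.08561399822816838
rot [ 0.0014 -0.0019  0.0198] cm [ 0.32 -0.27 -0.78] deg 1.1
```

View pics/wrist2.png

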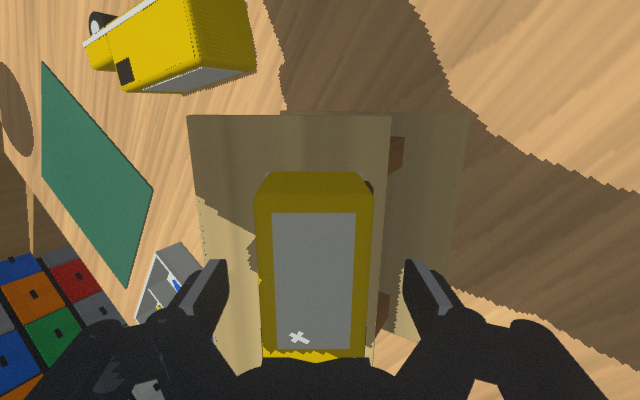

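View pics/side2z.png

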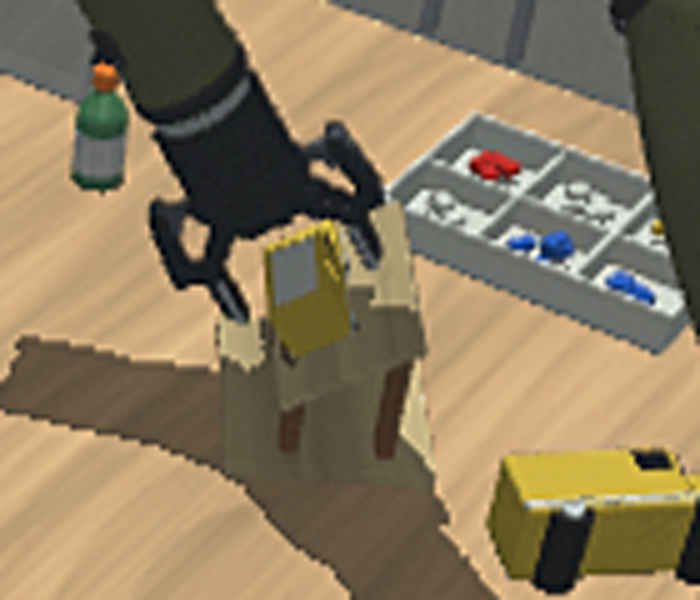

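The van is centred between the fingers: roof at columns 255–372, fingers at 215 and 415. I'll close now.

```bash
python3 -m jog '0 0 0 0 0 0 1;0 0 0 0 0 0 1;0 0 0 0 0 0 1;0 0 0 0 0 0 1;0 0 0 0 0 0 1' 40
```

```text
clock: 3.1
position: [0.4465, -0.3261, 0.0927]
tcp_rot: [[-0.558, 0.7, -0.445], [0.83, 0.478, -0.288], [0.011, -0.53, -0.848]]
wrist_force: [0.1, -0.1, 6.5]
finger_gap: 0.0438
```

```bash
python3 -m jog '0 0 0 0 0 -1 1;0 0 0 0 0 -2 1;0 0 0 0 0 -4 1;0 0 0 0 0 -7 1;0 0 0 0 0 -10 1;0 0 0 0 0 -10 1'
python3 - <<'E'
from t import *
from rig import imaging
ya=np.radians(2.9); ux=np.array([np.cos(ya),np.sin(ya),0]); uy=np.array([-np.sin(ya),np.cos(ya),0])
R=np.c_[-ux,uy,[0,0,-1.]]; print(np.linalg.det(R))
print(np.cross(R[:,0],R[:,1]))
go(R,np.array([.624,-.0172,.22]))
for k in ("wrist","side"):
    c=imaging.camera(k); np.savez(k+"3.npz",**c); cv2.imwrite(f"pics/{k}3.png",c["img"][:,:,::-1])
E
```

```text
clock: 3.85
position: [0.4939, -0.2955, 0.1781]
tcp_rot: [[-0.56, 0.703, -0.439], [0.828, 0.481, -0.287], [0.01, -0.524, -0.851]]
wrist_force: [-0.5, 0.5, -3.1]
finger_gap: 0.0437
1.0000000000000002
[ 0.  0. -1.]
clock 3.85 pos [ 0.4939 -0.2955  0.1781] q [ 0.46  0.9  -0.44  1.49  0.69  1.37  0.35] F [-0.5  0.5 -3.1] gap 0.04365270047099776
rot [-0.4972 -0.2916 -0.997 ] cm [ 15.81  20.33 -17.27] deg 66.0
```

View pics/wrist3.png

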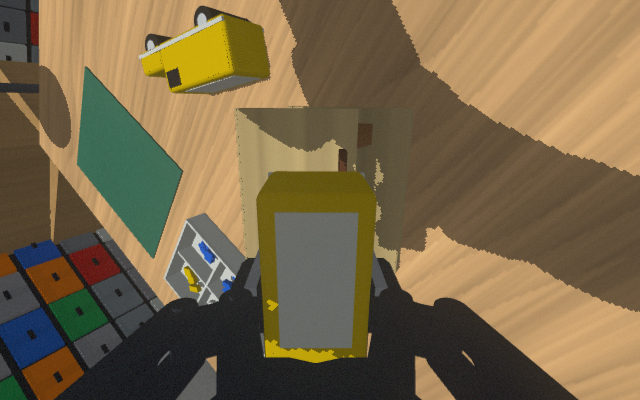

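View pics/side3.png

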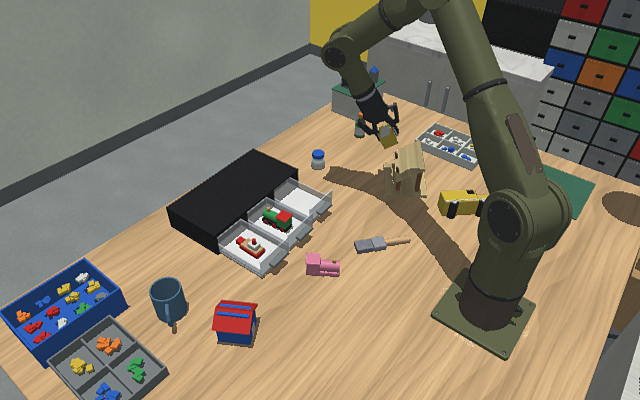

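```bash
python3 -m jog '-0.05 -0.03 -0.1 0 2 -4 1;-0.4972 -0.2916 -0.997 6 8 -10 1;-0.4972 -0.2916 -0.997 10 13 -14 1;-0.4972 -0.2916 -0.997 15.8 20.3 -17.3 1;-0.4972 -0.2916 -0.997 15.8 20.3 -17.3 1;-0.4972 -0.2916 -0.997 15.8 20.3 -17.3 1;-0.4972 -0.2916 -0.997 15.8 20.3 -17.3 1;-0.4972 -0.2916 -0.997 15.8 20.3 -17.3 1'
python3 - <<'E'
from t import *
from rig import imaging
ya=np.radians(2.9); ux=np.array([np.cos(ya),np.sin(ya),0]); uy=np.array([-np.sin(ya),np.cos(ya),0])
R=np.c_[-ux,uy,[0,0,-1.]]
go(R,np.array([.621,-.0174,.22]))
for k in ("wrist","side"):
    c=imaging.camera(k); np.savez(k+"4.npz",**c); cv2.imwrite(f"pics/{k}4.png",c["img"][:,:,::-1])
E
```

```text
clock: 4.95
position: [0.6202, -0.0221, 0.2161]
tcp_rot: [[-0.999, -0.045, -0.011], [-0.045, 0.999, -0.003], [0.011, -0.003, -1.0]]
wrist_force: [0.0, -0.1, -2.6]
finger_gap: 0.0436
clock 4.95 pos [ 0.6202 -0.0221  0.2161] q [ 0.41  0.84 -0.89  1.56  0.7   1.1   0.96] F [ 0.  -0.1 -2.6] gap 0.04357696127070203
rot [-0.0028 -0.0107 -0.0055] cm [-0.1   0.46 -0.4 ] deg 0.7
```

View pics/wrist4.png

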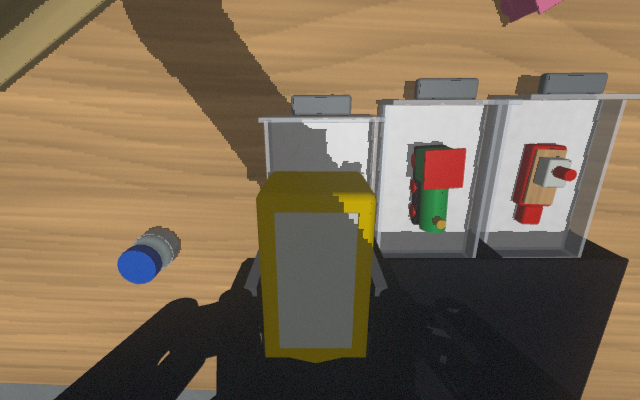

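View pics/side4.png

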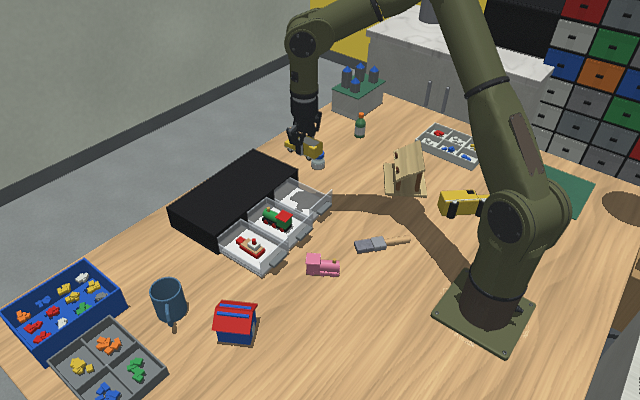

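```bash
python3 - <<'E'
from t import *
import cv2
a=cv2.imread("pics/wrist4.png"); cv2.imwrite("pics/w4z.png",cv2.resize(a[85:185,245:395],None,fx=5,fy=5,interpolation=cv2.INTER_CUBIC))
c=load("wrist4.npz");P=cloud(c)
for v in range(90,150,3): print(v,P[v,345].round(4),c["img"][v,345])
E
```

```text
90 [ 0.5256  0.0059 -0.0024] [169 136  95]
93 [ 0.5288  0.0061 -0.0014] [171 139  99]
96 [0.5328 0.0028 0.0393] [106 109 113]
99 [0.5357 0.0029 0.0405] [126 131 135]
102 [0.5385 0.003  0.0419] [126 132 131]
105 [0.5413 0.0033 0.0404] [124 130 131]
108 [0.5441 0.0034 0.0417] [127 131 132]
111 [0.547  0.0038 0.0394] [124 129 131]
114 [0.5499 0.0039 0.0406] [ 97 100 101]
117 [0.5517 0.0018 0.0667] [145 143 141]
120 [0.5544 0.0019 0.0669] [210 213 217]
123 [0.5605 0.0076 0.0091] [225 224 225]
126 [0.5637 0.0078 0.0095] [224 224 224]
129 [0.5669 0.0079 0.0103] [223 222 222]
132 [0.5704 0.0084 0.0082] [222 221 222]
135 [0.5736 0.0085 0.009 ] [221 221 221]
138 [0.5769 0.0088 0.0085] [220 220 220]
141 [0.5802 0.0091 0.009 ] [220 220 220]
144 [0.5836 0.0093 0.009 ] [222 221 221]
147 [0.5871 0.0097 0.0078] [221 221 220]
```

View pics/w4z.png

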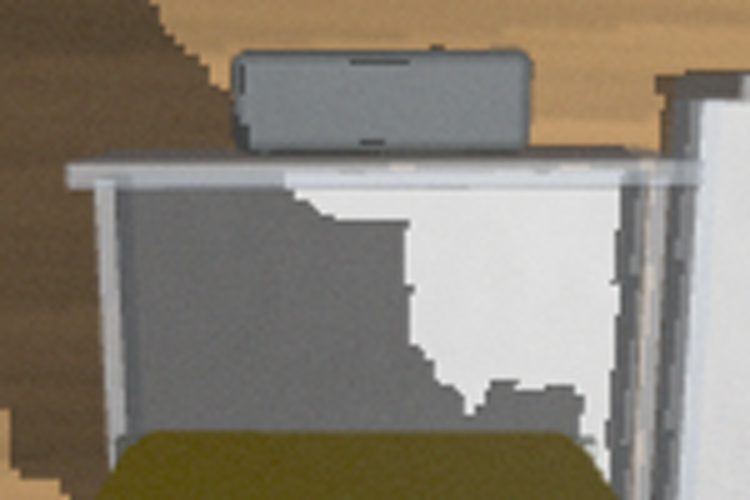

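```bash
python3 - <<'E'
from t import *
c=load("wrist4.npz")
for u,v,z in [(321,97,.042),(291.5,97,.042),(350.5,97,.042),(258.4,119,.067),(384.5,119,.067),(269,140,.009),(368,140,.009)]: print(u,v,ray(c,u,v,z).round(4))
s=load("side4.npz")
ya=np.radians(2.9); ux=np.array([np.cos(ya),np.sin(ya),0]); uy=np.array([-np.sin(ya),np.cos(ya),0])
R=np.c_[-ux,uy,[0,0,-1.]]
go(R,np.array([.621,-.0174,.22]))
E
```

```text
321 97 [ 0.5349 -0.0209  0.042 ]
291.5 97 [ 0.5362 -0.0498  0.042 ]
350.5 97 [0.5336 0.008  0.042 ]
258.4 119 [ 0.5571 -0.078   0.067 ]
384.5 119 [0.5518 0.0383 0.067 ]
269 140 [ 0.5831 -0.0769  0.009 ]
368 140 [0.5779 0.0349 0.009 ]
clock 5.05 pos [ 0.6211 -0.0204  0.2169] q [ 0.41  0.84 -0.89  1.56  0.7   1.1   0.96] F [ 0.2 -1.1 -2.1] gap 0.04358915220925655
rot [-0.0018 -0.0087 -0.005 ] cm [ 0.    0.3  -0.31] deg 0.6
```

```bash
python3 -m jog '-0.0018 -0.0087 -0.005 0 0.3 3 1;-0.0018 -0.0087 -0.005 0 0.3 7 1;-0.0018 -0.0087 -0.005 0 0.3 11 1;-0.0018 -0.0087 -0.005 0 0.3 14 1;-0.0018 -0.0087 -0.005 0 0.3 16.5 1;-0.0018 -0.0087 -0.005 0 0.3 18 1;-0.0018 -0.0087 -0.005 0 0.3 18.5 1;-0.0018 -0.0087 -0.005 0 0.3 18.5 1'
python3 - <<'E'
from t import *
from rig import imaging
ya=np.radians(2.9); ux=np.array([np.cos(ya),np.sin(ya),0]); uy=np.array([-np.sin(ya),np.cos(ya),0])
R=np.c_[-ux,uy,[0,0,-1.]]
go(R,np.array([.621,-.0177,.018]))
for k in ("wrist","side"):
    c=imaging.camera(k); np.savez(k+"5.npz",**c); cv2.imwrite(f"pics/{k}5.png",c["img"][:,:,::-1])
a=cv2.imread("pics/side5.png"); cv2.imwrite("pics/side5z.png",cv2.resize(a[110:250,230:350],None,fx=4.2,fy=4.2,interpolation=cv2.INTER_CUBIC))
E
```

```text
clock: 6.05
position: [0.6212, -0.0161, 0.0336]
tcp_rot: [[-0.999, -0.053, 0.004], [-0.053, 0.999, 0.002], [-0.004, 0.001, -1.0]]
wrist_force: [0.8, 0.6, -1.3]
finger_gap: 0.0435
clock 6.05 pos [ 0.6212 -0.0161  0.0336] q [ 0.34  1.06 -0.73  1.69  0.95  0.79  0.77] F [ 0.8  0.6 -1.3] gap 0.043455577085372996
rot [0.0015 0.0036 0.0026] cm [ 0.03 -0.16  1.56] deg 0.3
```

View pics/wrist5.png

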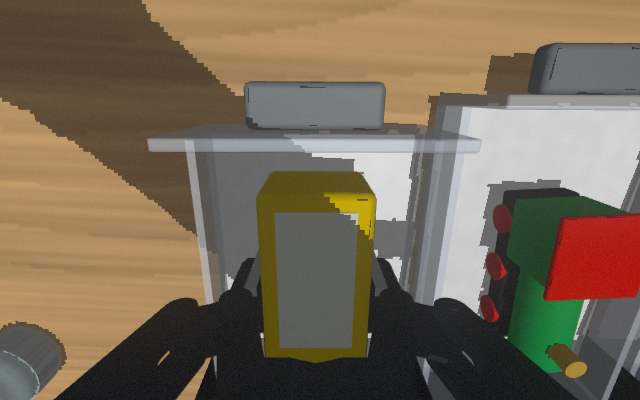

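View pics/side5z.png

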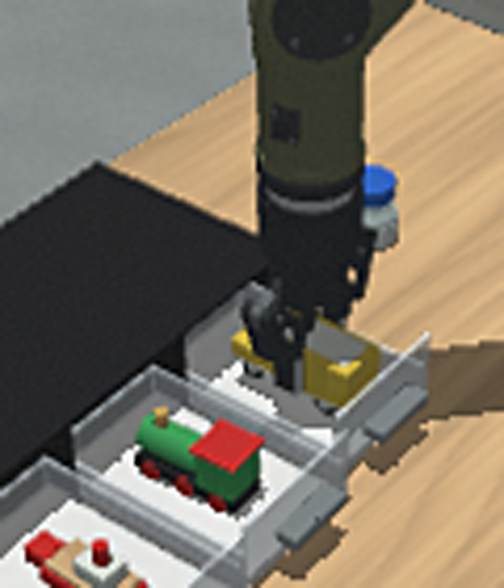

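```bash
python3 -m jog '0 0 0 0 -0.1 0.5 1;0 0 0 0 -0.1 0.9 1;0 0 0 0 -0.1 1.2 1;0 0 0 0 -0.1 1.3 1;0 0 0 0 -0.1 1.3 1'; python3 -m jog '0 0 0 0 0 0.1 1;0 0 0 0 0 0.1 1;0 0 0 0 0 0.2 1;0 0 0 0 0 0.2 1'
```

```text
clock: 6.78
position: [0.6208, -0.0171, 0.0201]
tcp_rot: [[-0.999, -0.054, 0.003], [-0.054, 0.999, 0.002], [-0.003, 0.001, -1.0]]
wrist_force: [0.3, -0.2, -2.1]
finger_gap: 0.0436
clock: 7.28
position: [0.6218, -0.017, 0.0197]
tcp_rot: [[-0.999, -0.053, 0.005], [-0.053, 0.999, 0.001], [-0.005, 0.001, -1.0]]
wrist_force: [-1.7, -1.1, 10.3]
finger_gap: 0.0434
```

Contact at z ≈ 0.0197. I'll ease off slightly and open partway to clear the side walls.

```bash
python3 -m jog '0 0 0 0 0 -0.1 1;0 0 0 0 0 -0.1 1;0 0 0 0 0 -0.1 -0.2;0 0 0 0 0 -0.1 -0.4;0 0 0 0 0 -0.1 -0.4;0 0 0 0 0 -0.1 -0.4'
```

```text
clock: 8.02
position: [0.6207, -0.0172, 0.0189]
tcp_rot: [[-0.999, -0.053, 0.002], [-0.053, 0.999, 0.002], [-0.002, 0.001, -1.0]]
wrist_force: [-0.6, -0.9, 0.1]
finger_gap: 0.0598
```

```bash
python3 -m jog '0 0 0 0 0 -1 -0.4;0 0 0 0 0 -3 -0.4;0 0 0 0 0 -6 -0.4;0 0 0 0 0 -10 -0.4;0 0 0 0 0 -14 -0.4;0 0 0 0 0 -14 -0.4'
python3 - <<'E'
from t import *
from rig import imaging
go(np.eye(3),np.zeros(3))
for k in ("wrist","side"):
    c=imaging.camera(k); np.savez(k+"6.npz",**c); cv2.imwrite(f"pics/{k}6.png",c["img"][:,:,::-1])
a=cv2.imread("pics/side6.png"); cv2.imwrite("pics/side6z.png",cv2.resize(a[110:250,230:350],None,fx=4.2,fy=4.2,interpolation=cv2.INTER_CUBIC))
E
```

```text
clock: 8.78
position: [0.6229, -0.0162, 0.1642]
tcp_rot: [[-0.999, -0.054, 0.011], [-0.053, 0.999, 0.003], [-0.011, 0.002, -1.0]]
wrist_force: [-0.2, -0.3, -0.1]
finger_gap: 0.06
clock 8.775 pos [ 0.6229 -0.0162  0.1642] q [ 0.39  0.89 -0.85  1.63  0.78  0.98  0.9 ] F [-0.2 -0.3 -0.1] gap 0.059975699331910756
rot [ 0.0838 -3.1295 -0.0043] cm [62.3   4.91 15.75] deg 179.4
```

View pics/wrist6.png

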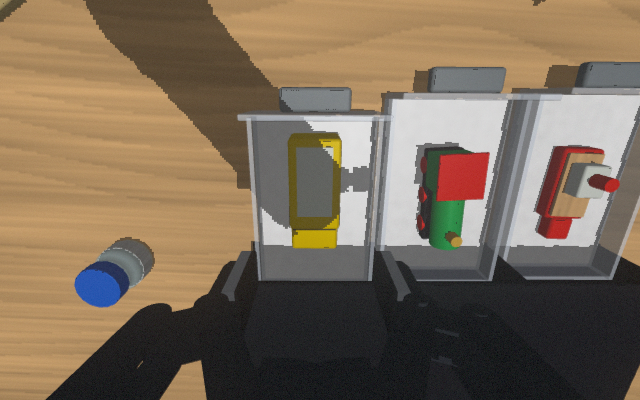

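View pics/side6z.png

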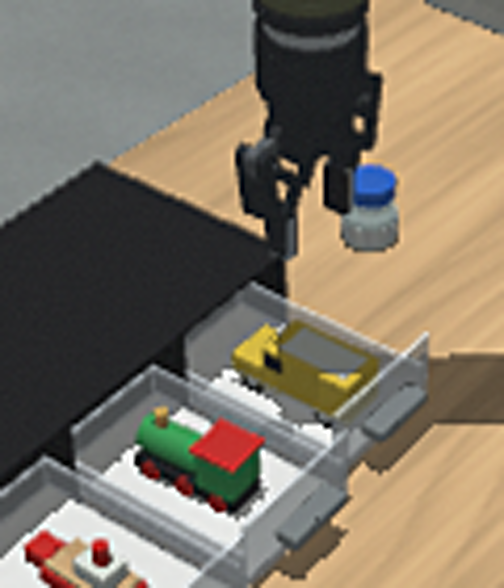

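The van stands level on its wheels, centred in drawer c (roof at about (315,180)) with the bonnet inward. The neighbours are undisturbed. Next I back off to the front of the drawer and close the fingers.

```bash
python3 - <<'E'
from t import *
ya=np.radians(2.9); ux=np.array([np.cos(ya),np.sin(ya),0]); uy=np.array([-np.sin(ya),np.cos(ya),0])
R=np.c_[-ux,uy,[0,0,-1.]]
go(R,np.array([.485,-.0243,.16])); go(R,np.array([.485,-.0243,.03]))
c=load("top0.npz"); P=cloud(c); print(P[237,340],P[250,350],P[245,365])
E
```

```text
clock 8.875 pos [ 0.6206 -0.0176  0.1604] q [ 0.39  0.89 -0.85  1.63  0.78  0.98  0.9 ] F [-0.1  0.6 -0.2] gap 0.05979814571884037
rot [0.0008 0.0042 0.0028] cm [13.58  0.06 -0.02] deg 0.3
clock 8.875 pos [ 0.6206 -0.0176  0.1604] q [ 0.39  0.89 -0.85  1.63  0.78  0.98  0.9 ] F [-0.1  0.6 -0.2] gap 0.05979814571884037
rot [0.0008 0.0042 0.0028] cm [13.63  0.04 12.98] deg 0.3
[0.38654313 0.01431667 0.01992883] [ 0.35144056 -0.01335999  0.01688796] [ 0.36618905 -0.05597388  0.00359099]
```

```bash
python3 -m jog '0 0 0 4 0 0 1;0 0 0 9 0 0 1;0 0 0 13.6 0 0 1;0 0 0 13.6 0 0 1;0 0 0 13.6 0 5 1;0 0 0 13.6 0 10 1;0 0 0 13.6 0 13 1;0 0 0 13.6 0 13 1'
python3 - <<'E'
from t import *
from rig import imaging
ya=np.radians(2.9); ux=np.array([np.cos(ya),np.sin(ya),0]); uy=np.array([-np.sin(ya),np.cos(ya),0])
R=np.c_[-ux,uy,[0,0,-1.]]
go(R,np.array([.485,-.0243,.03]))
c=imaging.camera("side"); cv2.imwrite("pics/side7.png",c["img"][:,:,::-1])
a=cv2.imread("pics/side7.png"); cv2.imwrite("pics/side7z.png",cv2.resize(a[110:270,230:380],None,fx=3.6,fy=3.6,interpolation=cv2.INTER_CUBIC))
E
```

```text
clock: 9.88
position: [0.4842, -0.0244, 0.0267]
tcp_rot: [[-0.999, -0.054, -0.001], [-0.054, 0.999, 0.001], [0.001, 0.001, -1.0]]
wrist_force: [-0.8, 0.1, 0.8]
finger_gap: -0.0002
clock 9.875 pos [ 0.4842 -0.0244  0.0267] q [ 0.31  0.95 -0.59  2.1   1.23  0.5   0.38] F [-0.8  0.1  0.8] gap -0.00020398946971488059
rot [ 0.001  -0.0012  0.0035] cm [-0.08  0.01 -0.33] deg 0.2
```

View pics/side7z.png

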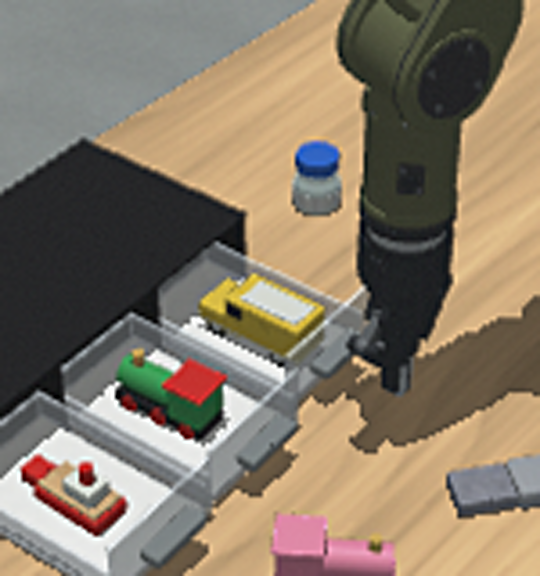

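```bash
python3 -m jog '0 0 0 -1.5 0 -0.2 1;0 0 0 -3 0 -0.3 1;0 0 0 -3.5 0 -0.3 1;0 0 0 -4 0 -0.3 1;0 0 0 -4.5 0 -0.3 1;0 0 0 -5 0 -0.3 1;0 0 0 -5.5 0 -0.3 1;0 0 0 -6 0 -0.3 1'
python3 - <<'E'
from t import *
from rig import imaging
go(slopeR()[0],np.zeros(3))
c=imaging.camera("side"); cv2.imwrite("pics/side8.png",c["img"][:,:,::-1])
a=cv2.imread("pics/side8.png"); cv2.imwrite("pics/side8z.png",cv2.resize(a[110:270,230:380],None,fx=3.6,fy=3.6,interpolation=cv2.INTER_CUBIC))
E
```

```text
clock: 10.92
position: [0.5451, -0.0215, 0.0318]
tcp_rot: [[-0.999, -0.053, 0.002], [-0.053, 0.999, 0.001], [-0.002, 0.001, -1.0]]
wrist_force: [-1.8, -0.3, 1.3]
finger_gap: 0.0003
clock 10.925 pos [ 0.5451 -0.0215  0.0318] q [ 0.34  0.99 -0.66  1.92  1.06  0.63  0.59] F [-1.8 -0.3  1.3] gap 0.00026252553472541894
rot [0.508  0.294  1.0195] cm [54.32  5.05  3.06] deg 67.4
```

View pics/side8z.png

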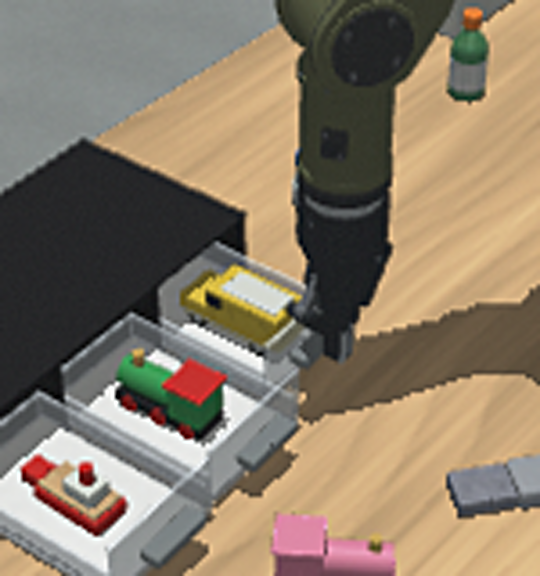

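```bash
python3 -m jog '0 0 0 -0.7 0 0.3 1;0 0 0 -1.5 0 0.3 1;0 0 0 -2.4 0 0.3 1;0 0 0 -3.3 0 0.3 1;0 0 0 -4.2 0 0.3 1;0 0 0 -5.1 0 0.3 1;0 0 0 -6 0 0.3 1;0 0 0 -6.8 0 0.3 1'
python3 -m jog '0 0 0 -0.8 0 0 1;0 0 0 -1.6 0 0 1;0 0 0 -2.4 0 0 1;0 0 0 -3 0 0 1;0 0 0 -3.4 0 0 1;0 0 0 -3.6 0 0 1;0 0 0 -3.6 0 0 1'
```

```text
clock: 11.98
position: [0.6134, -0.0177, 0.0291]
tcp_rot: [[-0.999, -0.053, 0.003], [-0.053, 0.999, 0.001], [-0.003, 0.001, -1.0]]
wrist_force: [-1.8, -0.8, -1.4]
finger_gap: 0.0002
clock: 12.85
position: [0.6493, -0.0155, 0.0294]
tcp_rot: [[-0.999, -0.053, 0.004], [-0.053, 0.999, 0.002], [-0.004, 0.002, -1.0]]
wrist_force: [0.7, -0.4, -0.6]
finger_gap: -0.0001
```

```bash
python3 -m jog '0 0 0 -0.3 0 0 1;0 0 0 -0.6 0 0 1;0 0 0 -0.6 0 0 1'
python3 -m jog '0 0 0 -0.2 0 0 1;0 0 0 -0.4 0 0 1;0 0 0 -0.4 0 0 1'
```

```text
clock: 13.22
position: [0.6554, -0.0152, 0.0294]
tcp_rot: [[-0.999, -0.053, 0.004], [-0.053, 0.999, 0.002], [-0.004, 0.002, -1.0]]
wrist_force: [-0.6, -0.3, 0.1]
finger_gap: -0.0001
clock: 13.6
position: [0.6582, -0.015, 0.0292]
tcp_rot: [[-0.999, -0.054, 0.002], [-0.054, 0.999, 0.002], [-0.002, 0.001, -1.0]]
wrist_force: [-3.4, -0.3, 2.9]
finger_gap: 0.0003
```

```bash
python3 -m jog '0 0 0 -0.2 0 0 1;0 0 0 -0.3 0 0 1;0 0 0 -0.3 0 0 1'
python3 -m jog '0 0 0 -0.2 0 0 1;0 0 0 -0.2 0 0 1;0 0 0 -0.2 0 0 1'
```

```text
clock: 13.98
position: [0.6583, -0.0151, 0.0291]
tcp_rot: [[-0.999, -0.054, -0.004], [-0.054, 0.999, 0.0], [0.004, 0.0, -1.0]]
wrist_force: [-10.2, -0.7, 7.8]
finger_gap: 0.0
clock: 14.35
position: [0.6583, -0.0151, 0.029]
tcp_rot: [[-0.998, -0.055, -0.008], [-0.055, 0.998, -0.001], [0.008, -0.0, -1.0]]
wrist_force: [-14.9, -1.0, 11.4]
finger_gap: 0.0002
```

The stop is reached: x stays at 0.658 while the force rises. Retreat and check.

```bash
python3 -m jog '0 0 0 2 0 0 1;0 0 0 5 0 0 1;0 0 0 10 0 -2 1;0 0 0 15 0 -6 1;0 0 0 20 0 -12 1;0 0 0 20 -5 -16 1;0 0 0 20 -9 -18 1;0 0 0 20 -9 -18 1'
python3 - <<'E'
from t import *
from rig import imaging
go(slopeR()[0],np.zeros(3))
for k in ("top","side"):
    c=imaging.camera(k); np.savez(k+"9.npz",**c); cv2.imwrite(f"pics/{k}9.png",c["img"][:,:,::-1])
a=cv2.imread("pics/side9.png"); cv2.imwrite("pics/side9z.png",cv2.resize(a[130:350,150:370],None,fx=2.6,fy=2.6,interpolation=cv2.INTER_CUBIC))
a=cv2.imread("pics/top9.png"); cv2.imwrite("pics/top9z.png",cv2.resize(a[40:250,150:450],None,fx=2.6,fy=2.6,interpolation=cv2.INTER_CUBIC))
E
```

```text
clock: 15.35
position: [0.4701, -0.1206, 0.2102]
tcp_rot: [[-0.999, -0.044, 0.008], [-0.044, 0.999, -0.001], [-0.008, -0.002, -1.0]]
wrist_force: [-0.1, 0.6, -0.6]
finger_gap: -0.0
clock 15.35 pos [ 0.4701 -0.1206  0.2102] q [ 0.71  0.68 -0.92  1.99  0.74  0.84  0.99] F [-0.1  0.6 -0.6] gap -2.064660733661139e-05
rot [0.5094 0.2977 1.0089] cm [46.59 14.16 20.63] deg 67.0
```

View pics/side9z.png

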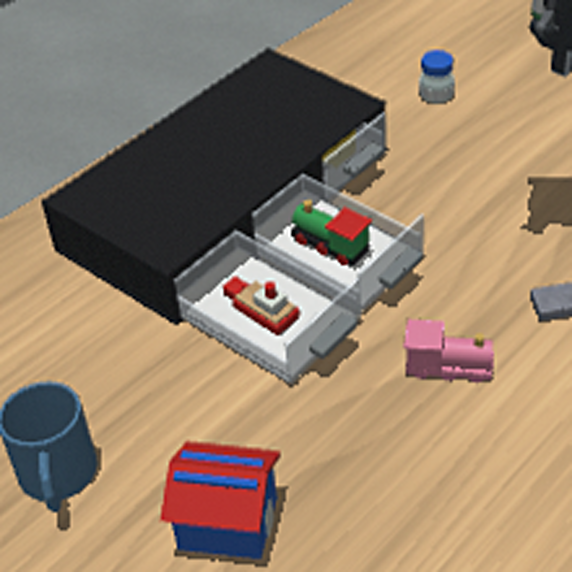

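View pics/top9z.png

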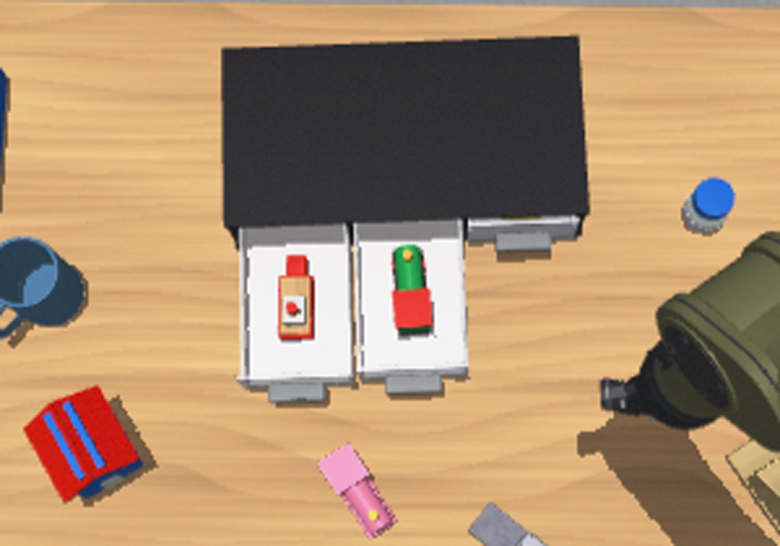

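```bash
python3 - <<'E'
from t import *
c=load("top9.npz");P=cloud(c);P0=cloud(load("top0.npz"))
u=351
for v in range(118,142): print(v,P[v,u].round(4),c["img"][v,u])
s=load("side9.npz");Ps=cloud(s)
# pull region in side view
x,y=360/2.6+150,158/2.6+130; print(x,y,[Ps[int(y)+d,int(x)].round(3).tolist() for d in (-2,-1,0,1,2)])
# change map of other objects
d=np.abs(c["img"].astype(int)-load("top0.npz")["img"]).sum(-1)>60; d[:, 300:]=d[:,300:]
print("changed px around boat/loco/house/jar:",d[125:195,240:285].sum(),d[125:195,287:328].sum(),d[180:240,155:210].sum(),d[105:132,410:435].sum())
E
```

```text
118 [ 0.7072 -0.0119  0.0785] [51 49 54]
119 [ 0.7036 -0.0118  0.0806] [48 45 52]
120 [ 0.7003 -0.0117  0.0819] [49 48 52]
121 [ 0.6982 -0.0118  0.0798] [50 51 55]
122 [ 0.694  -0.0115  0.084 ] [52 52 51]
123 [ 0.6926 -0.0118  0.0798] [76 67 29]
124 [ 0.7082 -0.0159  0.0243] [138 131 110]
125 [ 0.6913 -0.0128  0.0664] [205 203 211]
126 [ 0.6885 -0.0128  0.0664] [111 111 115]
127 [ 0.6888 -0.0135  0.0566] [113 112 117]
128 [ 0.6886 -0.0141  0.0482] [113 113 117]
129 [ 0.6898 -0.0151  0.0356] [118 119 123]
130 [ 0.6847 -0.0146  0.0422] [146 149 152]
131 [ 0.6823 -0.0147  0.0409] [148 150 154]
132 [ 0.6779 -0.0143  0.0456] [150 153 156]
133 [ 0.6756 -0.0145  0.0437] [152 155 159]
134 [ 0.675 -0.015  0.036] [150 153 157]
135 [ 0.6698 -0.0144  0.0436] [127 129 132]
136 [ 0.6675 -0.0146  0.0418] [78 75 71]
137 [ 6.773e-01 -1.770e-02 -4.000e-04] [109  87  62]
138 [ 6.741e-01 -1.760e-02  3.000e-04] [108  86  63]
139 [ 6.712e-01 -1.760e-02  1.000e-04] [112  89  65]
140 [ 0.6679 -0.0176  0.0008] [137 107  76]
141 [ 0.6649 -0.0175  0.0011] [217 171 119]
288.46153846153845 190.76923076923077 [[0.688, -0.017, 0.042], [0.683, -0.012, 0.044], [0.679, -0.007, 0.045], [0.679, -0.006, 0.041], [0.674, -0.001, 0.043]]
changed px around boat/loco/house/jar: 45 41 2 3
```

```bash
python3 - <<'E'
from t import *
for k in ("top0","top9"):
    im=load(k+".npz")["img"]; h=cv2.cvtColor(im,cv2.COLOR_RGB2HSV); sat=(h[...,1]>120)&(h[...,2]>50)
    for nm,(a,b,c,d) in dict(boat=(130,185,248,282),loco=(130,185,292,325),house=(180,240,155,210),jar=(105,132,410,435)).items():
        v,u=np.where(sat[a:b,c:d]); print(k,nm,len(u),(u.mean()+c).round(2),(v.mean()+a).round(2))
    g=(abs(im.astype(int)-[146,149,152]).sum(-1)<40)
    for nm,(c,d) in dict(a=(250,280),b=(295,325)).items():
        v,u=np.where(g[180:197,c:d]); print(nm,len(u),v.max()+180 if len(v) else None,v.mean()+180)
E
```

```text
top0 boat 194 263.93 153.62
top0 loco 385 307.59 151.76
top0 house 1246 180.52 209.55
top0 jar 188 423.88 116.01
a 154 193 188.87012987012986
b 150 190 185.63333333333333
top9 boat 183 263.96 152.94
top9 loco 385 307.63 151.8
top9 house 1227 180.69 209.68
top9 jar 188 423.88 116.01
a 142 193 188.4788732394366
b 137 190 184.84671532846716
```

```bash
python3 -c "
from rig import manip; print(manip.close_job())"
```

```text
the job is handed in; nothing more can be done
None
```

I put the small yellow van from the sloping stand into the empty right-hand drawer (c), pushed that drawer shut, and handed the job in at about 15.5 s. The van went in lengthwise on its wheels, bonnet towards the cabinet. I felt about 10 N at touchdown, let go, and then pushed the drawer in with the closed fingers.

**Drawer c:** It stopped hard: the tool stayed at x = 0.658 m while the push rose to about 15 N forward (about 19 N in all). The pull had moved about 137 mm. The front panel now sits within about 3 mm of the cabinet's face. I had no direct reading of the drawer joint, so "fully shut" rests on that stop and the panel position.

**Van:** It stood level and centred in the drawer after release. After closing, only a strip of yellow shows through the clear front, so I could not see its final pose.

**Everything else:** In the top view the loco, house and jar are where they started, to within 0.2 px. Two checks disagreed slightly:
- **Boat:** its colour centre shifted by 0.7 px and its colour area was a little smaller.
- **Pulls of drawers a and b:** their mean row moved by 0.4 and 0.8 px, while their front edges stayed on the same pixel row.

I put both down to changed shading, not movement. At hand-in the arm was clear of everything.

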